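Pull the snug speed-knob cap off a lathe control box

ROBOT

A 6-joint arm with a two-finger parallel gripper is mounted at the origin on the work surface. World frame = base frame: x ahead of the robot, y to its left, z up, the work surface at z = 0. Lengths are in m, angles in rad, forces in N, time in s.
With the tool pointing down it reaches from about 0.35 to 1 m from the base axis. Payload 7.1 kg.
Tool frame: the origin (TCP) lies between the finger pads; the fingertips stand 17 mm ahead of it and the grasp point (between the pads) lies 2 mm behind it; z points along the fingers, y is the line along which they close (so a half turn about z gives the same grasp; the last joint's range is limited). The gripper opens to 85 mm and grips with 20 to 120 N. Pads are 22 mm wide; open, the fingers measure 114 mm over their backs; the gripper's body (76 mm by 85 mm) begins 54 mm behind the grasp point. The pads swing forward as they close: fully open they stand 13 mm farther back than shut.
Start: joints at [-1.169, 0.423, 1.63, -0, 1.089, -0.019], TCP at [0.255, -0.57, 0.248] pointing down, gripper open.
Joint ranges: [-3, 3], [-0.9, 2.11], [0.09, 2.58], [-1.31, 4.45], [0.11, 2.69], [-2.54, 2.54]. Speed limits (rad/s): [2.39, 2.39, 3.01, 3.14, 3.14, 3.14].

INTERFACE

Orientations are given as a unit quaternion [x, y, z, w].
In Python, from bench import ctrl gives the robot as it stands.
- The arm moves only by the tool play_rows, never from a script. Its argument "plan" is a list of rows, each a list of 3 entries, a list of its own where there are three numbers: the shift along the tool's x, y, z in m, then the turn about the tool's z in degrees, then the closure in counts, from 0 (fully open) to 255 (shut). In form: [[[x, y, z], spin, claw], ...]. A call has exactly 5 rows; each row is the pose to reach, as a shift and turn from the pose commanded when the call began, along the tool's axes at that moment; what a row does not reach only later rows make up. A row lasts 1/8 s, in which the tool goes at most 62.5 mm and 10.7 degrees, less where a joint would pass 70% of its speed; a pose out of reach is approached as far as the arm can. A call with a gripper value outside its range is refused whole. The fingers move at their own pace and stop on an object; "squeeze" is the grip in N (left out, the last holds). Time passes only in rows, so rows that repeat a pose let the fingers close, or fill a call up. It gives the time, the measured TCP pose, the force, the opening and the grip force at its end, in the units of the state.
- ctrl.observe(): the state, without advancing time (a new reading comes with each control period).
- ctrl.get_image(name): name is "side" or "top"; returns the picture (384x512x3 uint8, red, green, blue); there is no depth.
- ctrl.camera_params(name): a dict with "mtx" (3x3 intrinsics, pixels), "k1" (the pictures are not rectified: a ray, as slopes to the right and down, at radius r is drawn at 1 + k1 r^2 times it, then the intrinsics apply), "world_from_camera" (4x4, takes a point from camera to world coordinates). Camera axes: x right, y down, z forward; pixel columns grow to the right and rows downward; lengths in m; the calibration is good to about 2 mm. A picture is of the moment at which its call begins. camera_params takes no time and is no camera call.
- ctrl.close_job(): hands the job in; it is judged then, once.
Trained networks look in the newest picture that a camera, given by its name, has taken for a name from the list of things; names that differ only in an ending like _2 or _b are one class to them, and where a whole thing is asked for, a point or a joint stands for the part that bears it (a point fixed in the world has none). Each returns a list of dicts, best first, with "conf" (0 to 1); they miss things now and then, are a little off and sometimes report something else, mostly with a low value. They report only what shows in the picture. A call takes as long as a camera call. They do not tell look-alikes from the thing itself.
- ctrl.search_frame(query, camera): "point" ([column, row] in pixels, amid what is visible of it).
- ctrl.outline_of(query, camera): "mask" (384x512 bool, what is visible of it) and "point" ([column, row] in pixels, amid what is visible of it).
The state is a dict: "time": time; "q": joint angles; "qd": joint speeds; "effort": joint torques, N m; "tcp_pos": TCP position; "tcp_rot": TCP orientation; "contact_force": force on the tool from outside, world axes, zero at the start; "torque": the same for the moment, N m; "finger_gap": finger opening in m; "grasp_force": force on a finger pad.
Only numpy, scipy, OpenCV 4.12 (cv2) and the standard library are available. Lean on these libraries where they do the work, as an engineer would, in place of code of your own. Each camera call takes 0.05 s, during which the arm holds its last target. There are 200 camera calls.

TASK

Take the puller by its wooden handle, slide its fork under the larger knob cap on the lathe's control box until the fork is felt bearing lightly against the stop beneath it, then pull the snug cap straight up until it pops off. Use only the puller on the cap and press the box gently; then gently stand the puller upright in the parts tray with the cap still in its jaw and let go, leaving the other things on the bench alone.

Things in the scene. Friction and masses are not known exactly. Their poses are not given: they have to be found in the camera images.
- control_box: Grey box fixed on the bench, bare-metal panel on top; 170 (x) x 180 (y) x 60 mm high. Origin: centre of its underside; z up. Larger knob cap at x +20, y +40 mm; small fixed knob (22 dia, 18 high) at x +20, y -50 mm, not to be pulled. Bring the fork from the box's -x side: there the panel is free for 100 mm ahead of the spindle's axis. Panel and spindle bear at most 20 N.
- spindle: Fixed upright steel spindle, 12 mm dia, 27 mm high above the panel, inside the cap; two sprung catches at mid height hold the cap. Origin: on its axis at panel height; axes as the box's. With it goes a stiffly held steel stop tab on the panel, 12 wide (y) x 4.5 mm high, unseen under the cap: its -x face lies somewhere 6.5 to 15.5 mm before the axis, to be felt. At most 12 N on it.
- cap: Round black plastic knob cap, 40 mm dia at its foot, 26 mm high, 40 g, snug on the spindle. Origin: centre of its underside, 6 mm above the panel (a 6 mm gap all round below it); z up. A straight pull of about 6 to 15 N frees it within the first 3 mm; it is clear once raised 21 mm. It bears at most 25 N from the puller.
- puller: Loose hand puller, steel C frame with a wooden handle on top, standing upright on its flat fork; about 0.22 kg. Origin: fork's underside, right below the handle's axis; x points the way the open jaw faces, z up. Upright back at x = -33 to -26 mm; top bar 40 to 46 mm up, x -33 to +12 mm.
- puller_grip (a point): Centre of the puller's wooden handle, 76 mm above the fork's underside. The handle is 22 (puller's x) x 28 (y) x 60 mm high, from 46 to 106 mm up. It is best gripped hard (40 to 60 N).
- puller_jaw (a point): Point on the puller's axis level with the fork's upper face; axes as the puller's. Fork 4 mm thick, 40 mm wide (y), x -33 to +24 mm. Slot 22 mm wide between its two tines, open at +x, closed end at x = -6 mm; this end meets the stop tab, the jaw point then being 0.5 to 9.5 mm short of the spindle's axis. The hooked cap comes to lie there on the fork. Jaw 36 mm high.
- tray: Open grey parts tray fixed on the bench, outside 170 (x) x 150 (y) x 22 mm high, walls and floor 5 mm thick. Origin: centre of its underside; z up. Set the puller down in it with less than 40 N.
- oil_bottle: Small white bottle, 50 dia x 120 mm high, loose; leave alone. Origin: centre of its underside.
- bushing: Loose brass bushing, 36 dia x 22 mm high, standing on the bench; leave alone. Origin: centre of its underside.
- tool_handle: Loose spare wooden tool handle, 28 mm dia x 95 mm high, standing on end; leave alone. Origin: centre of its underside.
Mind the look-alikes: they are no part of the job. Several things have the shape of the tray; the one meant has the colours described above.

How it is judged:
By the outcome, as a careful person would: the job done as asked, in the order asked, and still so for the second after the job is handed in, with the robot touching nothing.
It also fails if it takes over 72 s, if anything falls off the work surface, if the arm or the gripper's body presses on something with over 40 N, if the wrist force passes 120 N, or if a joint passes its speed limit or range.

## Working session

There is one attempt and no reset: what is moved stays moved. The work goes in short steps, Python scripts to look and compute and a tool call to move; the robot and the scene stay as the last step left them, time stands still between calls to the robot, and variables do not carry over. Pictures are saved under pics/ and viewed, at most 10 in all, crops included, and the job is handed in when it is done.

Besides the shell and the picture viewer there is one more tool, called after "Request:" as name(argument=value, ...), one argument or row to a line, values as JSON. play_rows: Moves the arm, as the interface text tells. Its arguments: {"type":"object","properties":{"plan":{"type":"array","items":{"type":"array"}},"squeeze":{"type":"number"}},"required":["plan"]}

```bash
mkdir -p pics
cat > h.py <<'E'
import numpy as np, cv2
from bench import ctrl
def ray(cam,px):
    p=ctrl.camera_params(cam);K=np.array(p["mtx"]);T=np.array(p["world_from_camera"])
    d=np.array([(px[0]-K[0,2])/K[0,0],(px[1]-K[1,2])/K[1,1]]);u=d.copy()
    for _ in range(30): u=d/(1+p["k1"]*(u@u))
    return T[:3,3],T[:3,:3]@np.array([u[0],u[1],1])
def atz(cam,px,z):
    o,d=ray(cam,px);return o+d*(z-o[2])/d[2]
def proj(cam,P):
    p=ctrl.camera_params(cam);K=np.array(p["mtx"]);T=np.array(p["world_from_camera"])
    c=T[:3,:3].T@(np.asarray(P,float)-T[:3,3]);u=c[:2]/c[2];u=u*(1+p["k1"]*(u@u))
    return np.array([K[0,0]*u[0]+K[0,2],K[1,1]*u[1]+K[1,2]])
def tri(a,pa,b,pb):
    o1,d1=ray(a,pa);o2,d2=ray(b,pb);s=np.linalg.lstsq(np.c_[d1,-d2],o2-o1,rcond=None)[0]
    A=o1+d1*s[0];B=o2+d2*s[1];return (A+B)/2,np.linalg.norm(A-B)
E
python3 - <<'E'
from h import *
np.set_printoptions(precision=4,suppress=True)
ims={c:ctrl.get_image(c) for c in("side","top")}
for c,i in ims.items(): cv2.imwrite(f"pics/{c}0.png",i[:,:,::-1])
for c in ims:
    print(c,np.array(ctrl.camera_params(c)["world_from_camera"]),ctrl.camera_params(c)["mtx"][0][0])
    for n in("control_box","cap","puller","puller_grip","tray","oil_bottle","bushing","tool_handle"):
        print(n,[(np.round(r["point"],1).tolist(),round(r["conf"],2)) for r in ctrl.search_frame(n,c)])
s=ctrl.observe();print(s)
E
```

```text
side [[-0.8668 -0.3481  0.3571  0.3483]
 [-0.4987  0.616  -0.6098  0.4943]
 [-0.0077 -0.7066 -0.7075  0.5968]
 [ 0.      0.      0.      1.    ]] 395.54619354096593
control_box [([333.4, 142.5], 0.69)]
cap [([318.8, 130.8], 0.74)]
puller [([296.3, 198.0], 0.7)]
puller_grip [([296.1, 196.3], 0.9)]
tray [([105.9, 237.2], 0.83), ([226.9, 311.1], 0.82)]
oil_bottle [([206.8, 183.1], 0.93)]
bushing [([257.6, 179.7], 0.65)]
tool_handle [([232.9, 150.6], 0.95)]
top [[-0.0097 -0.986   0.1663  0.5163]
 [-0.9996  0.014   0.0248  0.0128]
 [-0.0268 -0.166  -0.9858  0.7784]
 [ 0.      0.      0.      1.    ]] 352.4906164884785
control_box [([366.7, 238.0], 0.81), ([265.5, 241.8], 0.46)]
cap [([351.0, 227.4], 0.81)]
puller [([267.4, 244.5], 0.89)]
puller_grip []
tray [([149.8, 243.5], 0.87), ([162.6, 126.9], 0.72)]
oil_bottle [([238.7, 166.0], 0.79)]
bushing [([274.4, 204.5], 0.74), ([265.6, 241.7], 0.54)]
tool_handle [([287.2, 162.8], 0.78)]
{'time': 0.9, 'q': array([-1.169 ,  0.4231,  1.6299,  0.    ,  1.0886, -0.019 ]), 'qd': array([ 0.0012, -0.0009, -0.0011,  0.0008,  0.    ,  0.0017]), 'effort': array([  0.0006, -55.732 , -28.2146,   0.0001,   0.0006,   0.    ]), 'tcp_pos': array([ 0.2553, -0.5705,  0.2483]), 'tcp_rot': array([0.978 , 0.2088, 0.    , 0.    ]), 'contact_force': array([ 0.5332,  0.1307, -0.3857]), 'torque': array([-0.0082, -0.0616, -0.0577]), 'grasp_force': 0.0, 'finger_gap': 0.08527867121650254}
```

View pics/side0.png

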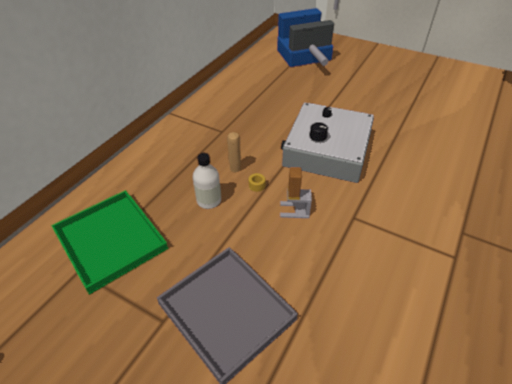

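View pics/top0.png

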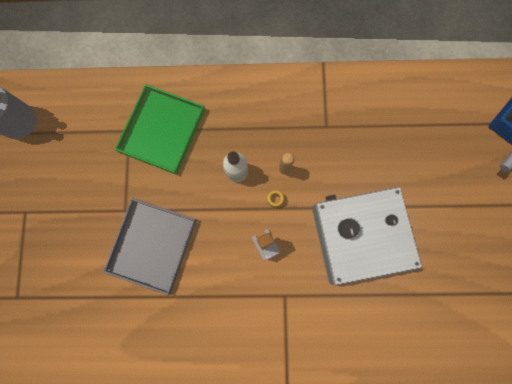

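The side view shows the puller at (298,195), box at (330,140), grey tray at (228,312) and a green look-alike at (108,240). In the top view, the puller is at (267,244), the box at (367,237) with its cap at (349,229), and the grey tray at (151,246). I'll zoom in next.

Run:
```python
from h import *
np.set_printoptions(precision=4,suppress=True)
ims={c:ctrl.get_image(c) for c in("side","top")}
cr=lambda c,x,y,w,h,k:cv2.resize(ims[c][y:y+h,x:x+w,::-1],None,fx=k,fy=k,interpolation=cv2.INTER_CUBIC)
a=cr("top",245,220,50,50,8);b=cr("side",270,160,50,70,8)[:400+160]
cv2.imwrite("pics/pul.png",np.hstack([cv2.copyMakeBorder(a,0,b.shape[0]-a.shape[0],0,0,0),b]))
a=cr("top",310,180,115,110,5);cv2.imwrite("pics/box.png",a)
for c in ims:
    for n in("control_box","tray","cap","puller","spindle"):
        for r in ctrl.outline_of(n,c):
            m=r["mask"].astype(np.uint8);k=max(cv2.findContours(m,0,1)[0],key=cv2.contourArea)
            R=cv2.minAreaRect(k);print(c,n,round(r["conf"],2),m.sum(),np.round(R[0],1),np.round(R[1],1),round(R[2],1),cv2.boxPoints(R).round(1).tolist())
            if c=="top" and n in("control_box","tray"):
                z=.06 if n=="control_box" else .022
                W=np.array([atz(c,p[0],z)[:2] for p in k],np.float32);R=cv2.minAreaRect(W);print("  world",np.array(R[0]),np.array(R[1]),R[2])
```

```text
side control_box 0.65 5019 [324.9 139.8] [84.6 69.8] 12.9 [[275.8999938964844, 164.39999389648438], [291.3999938964844, 96.30000305175781], [374.0, 115.19999694824219], [358.3999938964844, 183.1999969482422]]
side tray 0.61 10325 [227.7 310.7] [110.7 103.9] 51.3 [[152.60000610351562, 300.0], [233.6999969482422, 235.10000610351562], [302.79998779296875, 321.5], [221.6999969482422, 386.3999938964844]]
side cap 0.6 320 [318.  131.5] [19. 18.] 90.0 [[309.0, 122.0], [327.0, 122.0], [327.0, 141.0], [309.0, 141.0]]
side puller 0.64 934 [296. 192.] [50. 30.] 90.0 [[281.0, 167.0], [311.0, 167.0], [311.0, 217.0], [281.0, 217.0]]
top control_box 0.78 7411 [365.4 233.6] [91. 93.] 77.2 [[310.0, 199.5], [400.70001220703125, 178.89999389648438], [420.79998779296875, 267.70001220703125], [330.20001220703125, 288.29998779296875]]
  world [ 0.5627 -0.1995] [0.1788 0.1855] 10.089391708374023
top tray 0.82 5812 [149.9 246. ] [74.8 81.9] 18.7 [[101.4000015258789, 272.79998779296875], [127.69999694824219, 195.1999969482422], [198.5, 219.1999969482422], [172.1999969482422, 296.79998779296875]]
  world [0.5438 0.2469] [0.1613 0.1721] 71.56748962402344
top tray 0.57 5061 [160.4 128.5] [68.5 78.7] 24.1 [[113.0, 150.39999389648438], [145.1999969482422, 78.5999984741211], [207.6999969482422, 106.5999984741211], [175.5, 178.39999389648438]]
  world [0.8075 0.2337] [0.1593 0.1772] 67.7880630493164
top cap 0.91 313 [349. 229.] [18. 20.] 90.0 [[339.0, 220.0], [359.0, 220.0], [359.0, 238.0], [339.0, 238.0]]
top puller 0.6 459 [266.  244.5] [26.3 18.7] 61.7 [[251.60000610351562, 237.3000030517578], [268.0, 228.5], [280.5, 251.6999969482422], [264.0, 260.5]]
top spindle 0.48 7332 [365.1 233.8] [90.1 92.6] 77.5 [[310.1000061035156, 199.89999389648438], [400.5, 179.8000030517578], [420.1000061035156, 267.79998779296875], [329.6000061035156, 287.8999938964844]]
```

View pics/pul.png

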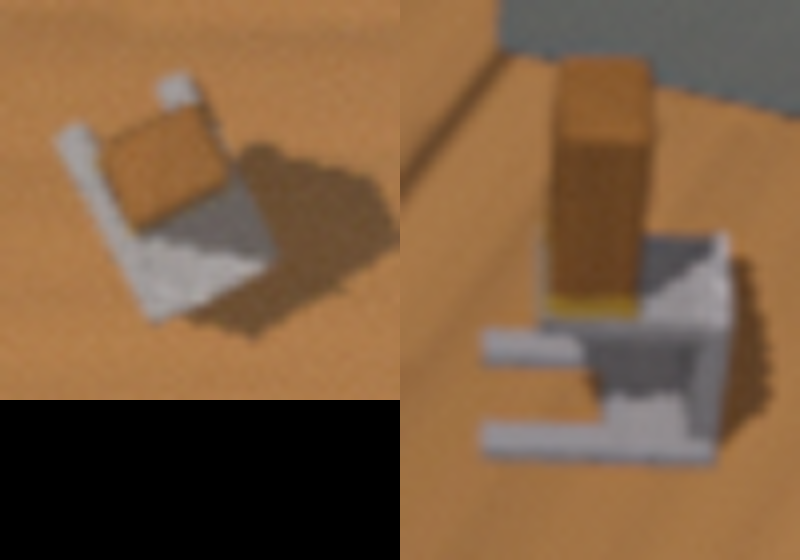

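View pics/box.png

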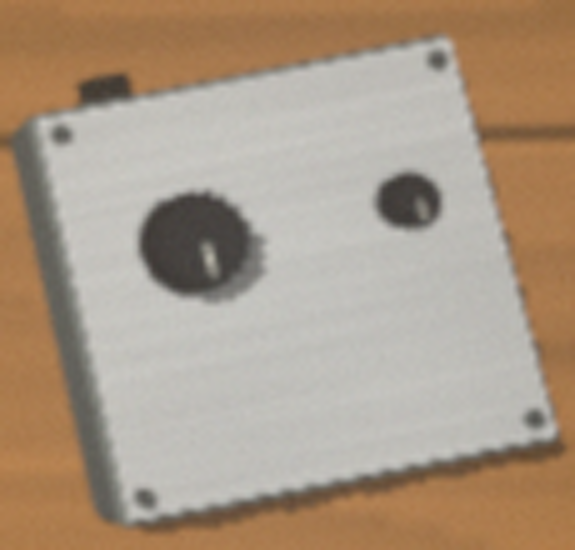

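Crops: in the top view the puller's handle top is at about (265,241), with the tines pointing up-left, to about (253,236) and (267,230). The panel corners are at about (319,204), (400,188), (422,267) and (334,284), and the cap is at (348,229).

Run:
```python
from h import *
from scipy.optimize import least_squares
np.set_printoptions(precision=4,suppress=True)
def pu(u,k,o): return (np.array(u)+.5)/k-.5+np.array(o)
def fit(obs,x0):
    def P(p,l): c,s=np.cos(p[2]),np.sin(p[2]);return [p[0]+c*l[0]-s*l[1],p[1]+s*l[0]+c*l[1],l[2]]
    f=lambda p:np.concatenate([proj(c,P(p,np.array(l)/1e3))-q for c,q,l in obs])
    r=least_squares(f,x0,loss="soft_l1");return r.x,r.fun.reshape(-1,2)
T=lambda u,l:("top",pu(u,8,(245,220)),l); S=lambda u,l:("side",pu((u[0]-400,u[1]),8,(270,160)),l)
top=[T((100,155),(11,14,106)),T((190,105),(11,-14,106)),T((230,182),(-11,-14,106)),T((138,230),(-11,14,106)),T((55,138),(24,20,4)),T((188,72),(24,-20,4))]
side=[S((553,135),(11,14,106)),S((655,138),(-11,14,106)),S((652,60),(-11,-14,106)),S((560,60),(11,-14,106)),S((482,458),(24,20,0)),S((715,463),(-33,20,0))]
for n,o in(("top",top),("side",side),("both",top+side)):
    x,r=fit(o,[.5,-.03,.4]);print(n,x,np.degrees(x[2]),r.tolist() if n=="both" else np.abs(r).max())
B=lambda u,l:("top",pu(u,5,(310,180)),l)
b=[B((40,118),(85,90,60)),B((450,38),(85,-90,60)),B((560,437),(-85,-90,60)),B((120,522),(-85,90,60))]
xb,r=fit(b,[.56,-.2,.17]);print("box",xb,np.degrees(xb[2]),r.tolist())
R=lambda a:np.array([[np.cos(a),-np.sin(a)],[np.sin(a),np.cos(a)]])
print("cap from box",xb[:2]+R(xb[2])@[.02,.04])
print("cap top",atz("top",pu((193,244),5,(310,180)),.09),"tri",tri("top",(349,229),"side",(318,131)))
print("side proj corners", [proj("side",[*(xb[:2]+R(xb[2])@[sx*.085,sy*.09]),.06]) for sx in(1,-1) for sy in (1,-1)])
g=ctrl.get_image("top");print()
xt=[]
t=[("top",p,l) for p,l in(((139,200),(0,0,22)),)]
```

```text
top [0.5481 0.0017 0.4533] 25.974670725469196 1.2077506409869443
side [0.5478 0.0019 0.4691] 26.877936571504833 1.043588381585522
both [0.548  0.0017 0.461 ] 26.412444418592035 [[-1.0140267197099888, -0.20761409020525434], [0.8415577023803849, -0.6874029065220668], [1.21280627191436, 0.06173434040655934], [-0.44976428466054585, 0.8492882268566291], [-0.0678337753815299, 0.3078515983989405], [-0.45039976288137495, 0.22809927667012175], [0.5029829450596708, -0.05359707849646611], [0.08210480348486726, 0.019330160042102307], [0.07919011714449198, -0.7443781102118976], [-0.4162914981798167, -1.1623254647630006], [-0.25750341486525485, 0.2692409461354828], [-0.3275807066243033, 0.8702674089559537]]
box [ 0.5603 -0.2051  0.1808] 10.357953931354656 [[-3.127152739593555, -1.2093135444907546], [0.548243990791434, -1.9213028621099397], [0.8697900613581169, 0.8738280950714739], [-0.21907256679440934, 1.464790870703041]]
cap from box [ 0.5728 -0.1622]
cap top [ 0.5703 -0.1596  0.09  ] tri (array([ 0.5707, -0.1637,  0.0789]), np.float64(0.0015477300031007115))
side proj corners [array([280.8969, 145.8116]), array([302.3177, 101.1221]), array([361.6533, 163.1614]), array([373.7353, 114.1321])]
```

```bash
cat > box.py <<'E'
from h import *
from scipy.optimize import least_squares
np.set_printoptions(precision=4,suppress=True)
a=np.linspace(0,2*np.pi,60)
R=lambda a:np.array([[np.cos(a),-np.sin(a)],[np.sin(a),np.cos(a)]])
def cen(cam,xy,r1,z1,r2,z2):
    pts=[proj(cam,[xy[0]+r*np.cos(t),xy[1]+r*np.sin(t),z]) for r,z in((r1,z1),(r2,z2)) for t in a]
    h=cv2.convexHull(np.float32(pts));m=cv2.moments(h);return np.array([m["m10"],m["m01"]])/m["m00"],m["m00"]
obs=[]
for c,g in(("top",[(348,229),(391,220)]),("side",[(318,131),(327,113)])):
    im=ctrl.get_image(c).max(2).astype(float)
    for i,(x,y) in enumerate(g):
        w=(14,9)[i];s=im[y-w:y+w+1,x-w:x+w+1];m=(s<100).astype(np.uint8)
        n,l,st,ce=cv2.connectedComponentsWithStats(m);k=1+np.argmax(st[1:,4]);obs.append((c,i,ce[k]+[x-w,y-w]));print(c,i,obs[-1][2],st[k])
def mod(p,c,i):
    xy=p[:2]+R(p[2])@([.02,.04],[.02,-.05])[i]
    return cen(c,xy,*((.020,.066,.018,.092),(.011,.06,.011,.078))[i])
for cams in(("top",),("side",),("top","side")):
    o=[q for q in obs if q[0] in cams]
    f=lambda p:np.concatenate([mod(p,c,i)[0]-q for c,i,q in o])
    r=least_squares(f,[.56,-.2,.18]);p=r.x
    print(cams,p,np.degrees(p[2]),"cap",p[:2]+R(p[2])@[.02,.04],"res",r.fun,[mod(p,c,i)[1] for c,i,q in o])
# tray
for n,c in(("tray","top"),("tray","side")):
    for r in ctrl.outline_of(n,c): pass
E
python3 box.py
```

```text
top 0 [348.3822 228.1783] [  4   4  22  20 314]
top 1 [391.0682 219.5795] [ 4  4 12 10 88]
side 0 [318.4803 132.1809] [  5   6  20  19 304]
side 1 [326.4878 112.0976] [ 4  3 10 11 82]Traceback (most recent call last):
  File "box.py", line 21, in <module>
    r=least_squares(f,[.56,-.2,.18]);p=r.x
    return func(*args, **kwargs)
    result = trf(vector_fun.fun, vector_fun.jac, x0, f0, J0, lb, ub, ftol, xtol,
                 gtol, max_nfev, x_scale, loss_function, tr_solver,
                 tr_options.copy(), verbose, callback=callback_wrapped)
    return trf_no_bounds(
        fun, jac, x0, f0, J0, ftol, xtol, gtol, max_nfev, x_scale,
        loss_function, tr_solver, tr_options, verbose, callback=callback)
    f_new = fun(x_new)
    self._update_fun()
    ~~~~~~~~~~~~~~~~^^
    self.f = self.fun_wrapped(xp_copy(self.x))
             ~~~~~~~~~~~~~~~~^^^^^^^^^^^^^^^^^
    return np.atleast_1d(self.fun(x))
                         ~~~~~~~~^^^
    return self.f(x, *self.args, **self.kwargs)
           ~~~~~~^^^^^^^^^^^^^^^^^^^^^^^^^^^^^^
  File "box.py", line 20, in <lambda>
    f=lambda p:np.concatenate([mod(p,c,i)[0]-q for c,i,q in o])
                               ~~~^^^^^^^
  File "box.py", line 17, in mod
    return cen(c,xy,*((.020,.066,.018,.092),(.011,.06,.011,.078))[i])
  File "box.py", line 7, in cen
    pts=[proj(cam,[xy[0]+r*np.cos(t),xy[1]+r*np.sin(t),z]) for r,z in((r1,z1),(r2,z2)) for t in a]
         ~~~~^^^^^^^^^^^^^^^^^^^^^^^^^^^^^^^^^^^^^^^^^^^^^
  File "h.py", line 11, in proj
    p=ctrl.camera_params(cam);K=np.array(p["mtx"]);T=np.array(p["world_from_camera"])
ValueError: time passes only in moves, steps and waits
```

Request:
play_rows(
  plan=[
    [[0, 0, 0], -2.3, 0],
    [[0, 0, 0], -2.3, 0],
    [[0, 0, 0], -2.3, 0],
    [[0, 0, 0], -2.3, 0],
    [[0, 0, 0], -2.3, 0],
  ],
  squeeze=55,
)

```text
time: 2.28
tcp_pos: [0.2553, -0.5704, 0.2483]
tcp_rot: [0.974, 0.228, 0.0, -0.0]
contact_force: [0.2, 0.2, -0.7]
finger_gap: 0.0851
grasp_force: 0.0
```

```bash
cat >> h.py <<'E'
_c={}
_cp=ctrl.camera_params
class _C:
    def __getattr__(s,n): return getattr(_r,n)
    def camera_params(s,c):
        if c not in _c: _c[c]=_cp(c)
        return _c[c]
_r=ctrl; ctrl=_C()
def to(x,y,z,yaw,n=True):
    s=ctrl.observe();q=s["tcp_rot"];w=2*np.arctan2(q[1],q[0]);d=np.array([x,y,z])-s["tcp_pos"]
    print("now",np.round(s["tcp_pos"],4),"yaw",round(np.degrees(w),2),"| shift",np.round([np.cos(w)*d[0]+np.sin(w)*d[1],np.sin(w)*d[0]-np.cos(w)*d[1],-d[2]],4),"spin",round((np.degrees(w)-yaw+180)%360-180,2))
E
sed -i 's/least_squares(f,\[.56,-.2,.18\])/least_squares(f,[.56,-.2,.18],diff_step=1e-2)/' box.py
cat >> box.py <<'E'
def hull(p):
    return cv2.convexHull(np.float32(p))
best={}
for c in("top","side"):
    r=[r for r in ctrl.outline_of("tray",c) if np.linalg.norm(np.array(r["point"])-((151,246) if c=="top" else (228,311)))<25][0]
    best[c]=r["mask"]
def loss(p,cams=("top","side")):
    L=0
    for c in cams:
        pts=[proj(c,[*(p[:2]+R(p[2])@[sx*.085,sy*.075]),z]) for sx in(1,-1) for sy in(1,-1) for z in(0,.022)]
        m=np.zeros((384,512),np.uint8);cv2.fillConvexPoly(m,np.int32(np.round(hull(pts)*16)),1,shift=4)
        L+=(m.astype(bool)^best[c]).sum()
    return L
from scipy.optimize import minimize
for y0 in (-18,72):
    r=minimize(loss,[.54,.245,np.radians(y0)],method="Nelder-Mead",options=dict(initial_simplex=[[.54,.245,np.radians(y0)],[.55,.245,np.radians(y0)],[.54,.255,np.radians(y0)],[.54,.245,np.radians(y0+6)]]))
    print("tray",r.x,np.degrees(r.x[2]),r.fun)
to(.548,.0017,.15,26.4)
E
python3 box.py
```

```text
top 0 [348.4606 228.2776] [  4   4  22  20 317]
top 1 [390.9885 219.4598] [ 4  4 12 10 87]
side 0 [318.5611 132.1881] [  6   6  19  19 303]
side 1 [326.4878 112.0976] [ 4  3 10 11 82]
('top',) [ 0.5597 -0.2062  0.1937] 11.098675315895033 cap [ 0.5716 -0.1631] res [-0.2961  0.0753  0.3    -0.0829] [362.0259759891778, 133.54929027077742]
('side',) [ 0.5576 -0.2052  0.1953] 11.188909635516763 cap [ 0.5695 -0.1621] res [ 0.0326 -0.1706 -0.0348  0.1959] [331.78349607042037, 106.00038284284528]
('top', 'side') [ 0.5589 -0.2061  0.195 ] 11.171094917986288 cap [ 0.5708 -0.163 ] res [-0.332   0.5152  0.2587  0.2948 -0.3524 -0.5709 -0.3885 -0.1515] [362.1147406511009, 133.56963439984247, 330.9370762250619, 105.75599251443055]
tray [ 0.5443  0.2503 -0.3339] -19.128892176790814 363.0
tray [0.5368 0.2465 1.2443] 71.29405304822458 3331.0
now [ 0.2553 -0.5705  0.2483] yaw 26.4 | shift [ 0.5166 -0.3823  0.0983] spin 0.0
```

Request:
play_rows(
  plan=[
    [[0.516, -0.382, 0.05], 0, 0],
    [[0.516, -0.382, 0.05], 0, 0],
    [[0.516, -0.382, 0.05], 0, 0],
    [[0.516, -0.382, 0.05], 0, 0],
    [[0.516, -0.382, 0.05], 0, 0],
  ],
)

```text
time: 3.2
tcp_pos: [0.3979, -0.2914, 0.2242]
tcp_rot: [0.974, 0.228, 0.0, 0.0]
contact_force: [0.8, -0.5, 0.3]
finger_gap: 0.0853
grasp_force: 0.0
```

```bash
python3 -c "
from h import *
to(.548,.0017,.15,26.4)"
```

```text
now [ 0.3979 -0.2914  0.2242] yaw 26.38 | shift [ 0.2647 -0.1959  0.0742] spin -0.02
```

Request:
play_rows(
  plan=[
    [[0.265, -0.196, 0.06], 0, 0],
    [[0.265, -0.196, 0.06], 0, 0],
    [[0.265, -0.196, 0.06], 0, 0],
    [[0.265, -0.196, 0.06], 0, 0],
    [[0.265, -0.196, 0.06], 0, 0],
  ],
)

```text
time: 3.82
tcp_pos: [0.5382, -0.0174, 0.168]
tcp_rot: [0.974, 0.228, 0.0, 0.0]
contact_force: [0.3, -0.0, 1.0]
finger_gap: 0.0853
grasp_force: 0.0
```

```bash
python3 -c "
from h import *
to(.548,.0017,.076,26.4)"
```

```text
now [ 0.5382 -0.0174  0.168 ] yaw 26.41 | shift [ 0.0173 -0.0128  0.092 ] spin 0.01
```

Request:
play_rows(
  plan=[
    [[0.017, -0.013, 0.0], 0, 0],
    [[0.017, -0.013, 0.0], 0, 0],
    [[0.017, -0.013, 0.0], 0, 0],
    [[0.017, -0.013, 0.0], 0, 0],
    [[0.017, -0.013, 0.0], 0, 0],
  ],
)

```text
time: 4.45
tcp_pos: [0.5464, -0.0012, 0.1684]
tcp_rot: [0.974, 0.228, 0.0, 0.0]
contact_force: [0.2, 0.3, -0.6]
finger_gap: 0.0856
grasp_force: 0.0
```

```bash
python3 -c "
from h import *
to(.548,.0017,.076,26.4)"
```

```text
now [ 0.5464 -0.0012  0.1684] yaw 26.32 | shift [ 0.0027 -0.0019  0.0924] spin -0.08
```

Request:
play_rows(
  plan=[
    [[0.003, -0.002, 0.03], 0, 0],
    [[0.003, -0.002, 0.06], 0, 0],
    [[0.003, -0.002, 0.08], 0, 0],
    [[0.003, -0.002, 0.092], 0, 0],
    [[0.003, -0.002, 0.092], 0, 0],
  ],
)

```text
time: 5.08
tcp_pos: [0.548, 0.0027, 0.0756]
tcp_rot: [0.974, 0.228, -0.001, -0.0]
contact_force: [0.2, 0.7, 0.6]
finger_gap: 0.0853
grasp_force: 0.0
```

Run:
```python
from h import *
to(.548,.0017,.076,26.4)
i=ctrl.get_image("top")[205:285,225:310,::-1];j=ctrl.get_image("side")[140:230,250:330,::-1]
k=6;j=j[:80]
cv2.imwrite("pics/g.png",cv2.resize(np.hstack([i[:80],j]),None,fx=4.8,fy=4.8,interpolation=2))
```

```text
now [0.548  0.0027 0.0756] yaw 26.39 | shift [-0.0005  0.0009 -0.0004] spin -0.01
```

View pics/g.png

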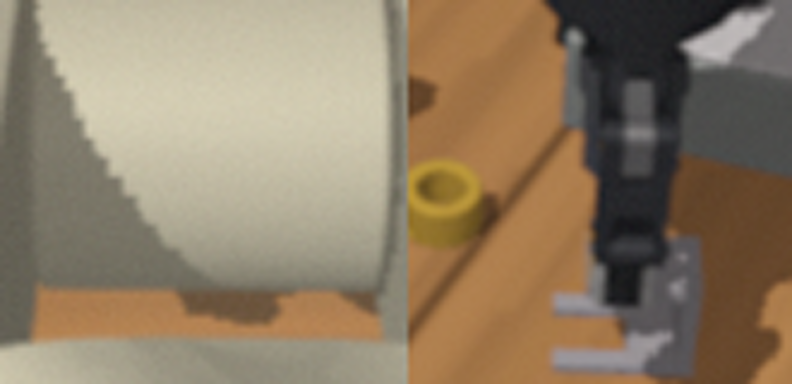

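The arm hides the puller in the top view. In the side view the finger stands in front of the handle, centred at about crop (625,270), and the fork is below it. I'll close the gripper now.

Request:
play_rows(
  plan=[
    [[0, 0, 0], 0, 130],
    [[0, 0, 0], 0, 200],
    [[0, 0, 0], 0, 255],
    [[0, 0, 0], 0, 255],
    [[0, 0, 0], 0, 255],
  ],
  squeeze=55,
)

```text
time: 5.8
tcp_pos: [0.5486, 0.003, 0.0765]
tcp_rot: [0.974, 0.228, 0.0, 0.0]
contact_force: [-0.5, -0.1, 5.2]
finger_gap: 0.0277
grasp_force: 54.3
```

Request:
play_rows(
  plan=[
    [[0, 0, 0], 0, 255],
    [[0, 0, 0], 0, 255],
    [[0, 0, 0], 0, 255],
    [[0, 0, 0], 0, 255],
    [[0, 0, 0], 0, 255],
  ],
)

```text
time: 6.42
tcp_pos: [0.5487, 0.003, 0.0765]
tcp_rot: [0.974, 0.228, 0.0, 0.0]
contact_force: [-0.8, -0.3, 5.5]
finger_gap: 0.0269
grasp_force: 54.3
```

Request:
play_rows(
  plan=[
    [[0, 0, -0.01], 0, 255],
    [[0, 0, -0.04], 0, 255],
    [[0, 0, -0.08], 0, 255],
    [[0, 0, -0.115], 0, 255],
    [[0, 0, -0.115], 0, 255],
  ],
)

```text
time: 7.05
tcp_pos: [0.5501, 0.003, 0.1939]
tcp_rot: [0.974, 0.228, 0.003, 0.001]
contact_force: [0.2, 0.5, -2.3]
finger_gap: 0.0276
grasp_force: 54.6
```

```bash
python3 -c "
from h import *
to(.513,-.1739,.19,11)"
```

```text
now [0.5501 0.003  0.1939] yaw 26.41 | shift [-0.1119  0.1419  0.0039] spin 15.41
```

Request:
play_rows(
  plan=[
    [[-0.028, 0.035, 0], 4, 255],
    [[-0.056, 0.071, 0], 8, 255],
    [[-0.084, 0.106, 0], 12, 255],
    [[-0.112, 0.142, 0], 15.4, 255],
    [[-0.112, 0.142, 0], 15.4, 255],
  ],
)

```text
time: 7.68
tcp_pos: [0.5098, -0.1762, 0.1896]
tcp_rot: [0.996, 0.094, -0.001, -0.0]
contact_force: [0.7, 0.2, -1.6]
finger_gap: 0.0274
grasp_force: 55.3
```

Request:
play_rows(
  plan=[
    [[0, 0, 0], 0, 255],
    [[0, 0, 0], 0, 255],
    [[0, 0, 0], 0, 255],
    [[0, 0, 0], 0, 255],
    [[0, 0, 0], 0, 255],
  ],
)

```text
time: 8.3
tcp_pos: [0.5114, -0.1737, 0.1911]
tcp_rot: [0.995, 0.096, 0.0, 0.0]
contact_force: [0.1, 0.4, -2.3]
finger_gap: 0.0276
grasp_force: 55.3
```

Run:
```python
from h import *
to(.513,-.1739,.1385,11)
print(ctrl.observe()["contact_force"])
i=ctrl.get_image("side")[80:200,250:390,::-1];j=ctrl.get_image("top")[190:290,300:400,::-1]
cv2.imwrite("pics/a.png",cv2.resize(i,None,fx=5,fy=5,interpolation=2))
```

```text
now [ 0.5114 -0.1737  0.1911] yaw 11.04 | shift [0.0015 0.0005 0.0526] spin 0.04
[ 0.13972994  0.43787654 -2.3334383 ]
```

View pics/a.png

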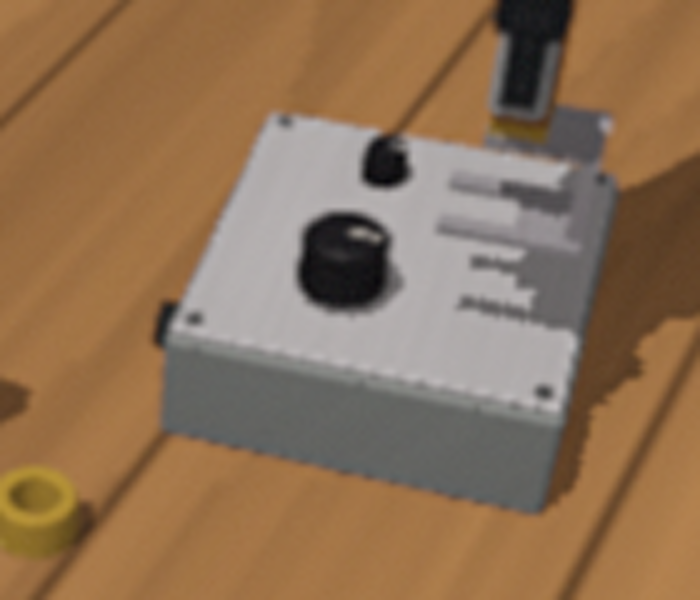

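The side view shows the fork above the panel on the box's -x side, aimed at the cap. The near tine tip is at crop (440,230) and the cap at (345,260). I'll check the hold by fitting several points.

Run:
```python
from h import *
from scipy.optimize import least_squares
s=ctrl.observe();t=s["tcp_pos"];w=np.radians(11.04);u=np.array([np.cos(w),np.sin(w)]);v=np.array([-u[1],u[0]])
z0=t[2]-.0765
px=lambda a:(np.array(a)+.5)/5-.5+[250,80]
obs=[((436,219),(24,11,4)),((436,236),(24,20,0)),((580,248),(-33,20,0)),((452,176),(24,-20,4)),((452,192),(24,-11,0))]
for e in(-.0012,):
    for q,l in obs:
        P=[*(t[:2]+u*(l[0]/1e3+e)+v*l[1]/1e3),z0+l[2]/1e3];print(px(q).round(1),proj("side",P).round(1))
f=lambda p:np.concatenate([proj("side",[*(t[:2]+u*(l[0]/1e3+p[0])+v*(l[1]/1e3+p[1])),z0+l[2]/1e3])-px(q) for q,l in obs])
r=least_squares(f,[0,0]);print(r.x,r.fun.round(1))
```

```text
[336.8 123.4] [337.5 122.3]
[336.8 126.8] [336.4 126.4]
[365.6 129.2] [365.2 131.8]
[340.  114.8] [340.2 113.8]
[340. 118.] [339.2 117.8]
[-0.00149078 -0.00016216] [ 0.8 -1.1 -0.3 -0.4 -0.3  2.6  0.4 -1.  -0.7 -0.2]
```

Request:
play_rows(
  plan=[
    [[0.001, 0, 0.02], 0, 255],
    [[0.001, 0, 0.04], 0, 255],
    [[0.001, 0, 0.048], 0, 255],
    [[0.001, 0, 0.051], 0, 255],
    [[0.001, 0, 0.051], 0, 255],
  ],
)

```text
time: 9.02
tcp_pos: [0.5126, -0.174, 0.1404]
tcp_rot: [0.995, 0.096, 0.0, 0.0]
contact_force: [-0.8, -0.1, -2.4]
finger_gap: 0.0274
grasp_force: 55.3
```

Request:
play_rows(
  plan=[
    [[0, 0, 0], 0, 255],
    [[0, 0, 0], 0, 255],
    [[0, 0, 0], 0, 255],
    [[0, 0, 0], 0, 255],
    [[0, 0, 0], 0, 255],
  ],
)

```text
time: 9.65
tcp_pos: [0.5123, -0.1738, 0.1401]
tcp_rot: [0.995, 0.096, 0.0, 0.0]
contact_force: [-0.3, -0.4, -2.2]
finger_gap: 0.0271
grasp_force: 55.3
```

Request:
play_rows(
  plan=[
    [[0, 0, 0.001], 0, 255],
    [[0, 0, 0.0015], 0, 255],
    [[0, 0, 0.002], 0, 255],
    [[0, 0, 0.0026], 0, 255],
    [[0, 0, 0.0026], 0, 255],
  ],
)

```text
time: 10.28
tcp_pos: [0.5123, -0.1738, 0.1374]
tcp_rot: [0.995, 0.096, -0.0, -0.0]
contact_force: [0.4, 0.2, -2.2]
finger_gap: 0.0276
grasp_force: 55.3
```

Request:
play_rows(
  plan=[
    [[0, 0, 0], 0, 255],
    [[0, 0, 0.0004], 0, 255],
    [[0, 0, 0.0007], 0, 255],
    [[0, 0, 0.001], 0, 255],
    [[0, 0, 0.001], 0, 255],
  ],
)

```text
time: 10.9
tcp_pos: [0.5123, -0.1738, 0.1365]
tcp_rot: [0.995, 0.096, 0.0, 0.0]
contact_force: [0.1, -0.0, -1.8]
finger_gap: 0.027
grasp_force: 55.4
```

Request:
play_rows(
  plan=[
    [[0, 0, 0.0002], 0, 255],
    [[0, 0, 0.0003], 0, 255],
    [[0, 0, 0.0004], 0, 255],
    [[0, 0, 0.0004], 0, 255],
    [[0, 0, 0.0004], 0, 255],
  ],
)

```text
time: 11.52
tcp_pos: [0.5124, -0.1739, 0.1365]
tcp_rot: [0.995, 0.096, 0.0, 0.0]
contact_force: [-1.5, -0.2, 5.4]
finger_gap: 0.0275
grasp_force: 56.2
```

Request:
play_rows(
  plan=[
    [[0, 0, -0.0012], 0, 255],
    [[0, 0, -0.0012], 0, 255],
    [[0.01, 0, -0.0012], 0, 255],
    [[0.02, 0, -0.0012], 0, 255],
    [[0.02, 0, -0.0012], 0, 255],
  ],
)

```text
time: 12.15
tcp_pos: [0.5331, -0.1699, 0.1373]
tcp_rot: [0.995, 0.096, 0.0, 0.0]
contact_force: [-0.2, -0.2, -2.6]
finger_gap: 0.0275
grasp_force: 55.2
```

Request:
play_rows(
  plan=[
    [[0.006, 0, 0], 0, 255],
    [[0.012, 0, 0], 0, 255],
    [[0.018, 0, 0], 0, 255],
    [[0.024, 0, 0], 0, 255],
    [[0.024, 0, 0], 0, 255],
  ],
)

```text
time: 12.78
tcp_pos: [0.556, -0.1653, 0.1373]
tcp_rot: [0.995, 0.096, 0.0, 0.0]
contact_force: [0.2, 0.9, -2.4]
finger_gap: 0.0275
grasp_force: 55.2
```

Request:
play_rows(
  plan=[
    [[0.001, 0, 0], 0, 255],
    [[0.002, 0, 0], 0, 255],
    [[0.003, 0, 0], 0, 255],
    [[0.004, 0, 0], 0, 255],
    [[0.004, 0, 0], 0, 255],
  ],
)

```text
time: 13.4
tcp_pos: [0.5595, -0.1647, 0.1373]
tcp_rot: [0.995, 0.096, 0.0, 0.0]
contact_force: [0.1, 0.0, -1.9]
finger_gap: 0.0279
grasp_force: 55.2
```

Request:
play_rows(
  plan=[
    [[0.0002, 0, 0], 0, 255],
    [[0.0004, 0, 0], 0, 255],
    [[0.0006, 0, 0], 0, 255],
    [[0.0006, 0, 0], 0, 255],
    [[0.0006, 0, 0], 0, 255],
  ],
)

```text
time: 14.02
tcp_pos: [0.56, -0.1645, 0.1373]
tcp_rot: [0.995, 0.096, 0.0, -0.0]
contact_force: [-0.0, 0.9, -2.0]
finger_gap: 0.0275
grasp_force: 55.2
```

Request:
play_rows(
  plan=[
    [[0.0002, 0, 0], 0, 255],
    [[0.0004, 0, 0], 0, 255],
    [[0.0006, 0, 0], 0, 255],
    [[0.0008, 0, 0], 0, 255],
    [[0.0008, 0, 0], 0, 255],
  ],
)

```text
time: 14.65
tcp_pos: [0.5608, -0.1644, 0.1373]
tcp_rot: [0.995, 0.096, -0.0, -0.0]
contact_force: [0.5, -0.2, -1.5]
finger_gap: 0.0277
grasp_force: 55.2
```

Request:
play_rows(
  plan=[
    [[0.0002, 0, 0], 0, 255],
    [[0.0004, 0, 0], 0, 255],
    [[0.0006, 0, 0], 0, 255],
    [[0.0008, 0, 0], 0, 255],
    [[0.0008, 0, 0], 0, 255],
  ],
)

```text
time: 15.28
tcp_pos: [0.5616, -0.1642, 0.1373]
tcp_rot: [0.995, 0.096, 0.0, -0.0]
contact_force: [1.0, -0.4, -2.7]
finger_gap: 0.0271
grasp_force: 55.2
```

Request:
play_rows(
  plan=[
    [[0.0002, 0, 0], 0, 255],
    [[0.0004, 0, 0], 0, 255],
    [[0.0006, 0, 0], 0, 255],
    [[0.0008, 0, 0], 0, 255],
    [[0.0008, 0, 0], 0, 255],
  ],
)

```text
time: 15.9
tcp_pos: [0.5624, -0.1641, 0.1373]
tcp_rot: [0.995, 0.096, 0.0, -0.0]
contact_force: [0.4, 0.4, -2.9]
finger_gap: 0.0273
grasp_force: 55.2
```

Request:
play_rows(
  plan=[
    [[0.0002, 0, 0], 0, 255],
    [[0.0004, 0, 0], 0, 255],
    [[0.0006, 0, 0], 0, 255],
    [[0.0008, 0, 0], 0, 255],
    [[0.0008, 0, 0], 0, 255],
  ],
)

```text
time: 16.52
tcp_pos: [0.5627, -0.1639, 0.1372]
tcp_rot: [0.995, 0.096, -0.0, -0.0]
contact_force: [-2.8, -1.0, 0.0]
finger_gap: 0.0273
grasp_force: 55.4
```

Request:
play_rows(
  plan=[
    [[0.0001, 0, 0], 0, 255],
    [[0.0002, 0, 0], 0, 255],
    [[0.0002, 0, 0], 0, 255],
    [[0.0002, 0, 0], 0, 255],
    [[0.0002, 0, 0], 0, 255],
  ],
)

```text
time: 17.15
tcp_pos: [0.5629, -0.1639, 0.1371]
tcp_rot: [0.995, 0.096, -0.0, -0.0]
contact_force: [-5.0, -2.1, 0.5]
finger_gap: 0.0272
grasp_force: 55.5
```

The fork is bearing on the stop at about 5 N. I'll ease back slightly and pull up.

Request:
play_rows(
  plan=[
    [[-0.0002, 0, 0], 0, 255],
    [[-0.0002, 0, -0.0005], 0, 255],
    [[-0.0002, 0, -0.001], 0, 255],
    [[-0.0002, 0, -0.0015], 0, 255],
    [[-0.0002, 0, -0.002], 0, 255],
  ],
)

```text
time: 17.77
tcp_pos: [0.5629, -0.1638, 0.1391]
tcp_rot: [0.995, 0.096, -0.0, -0.0]
contact_force: [-2.9, -0.2, -4.9]
finger_gap: 0.0278
grasp_force: 55.0
```

Request:
play_rows(
  plan=[
    [[0, 0, -0.0005], 0, 255],
    [[0, 0, -0.001], 0, 255],
    [[0, 0, -0.0015], 0, 255],
    [[0, 0, -0.002], 0, 255],
    [[0, 0, -0.002], 0, 255],
  ],
)

```text
time: 18.4
tcp_pos: [0.5632, -0.1639, 0.1413]
tcp_rot: [0.995, 0.096, 0.0, -0.0]
contact_force: [-2.1, 0.5, -10.4]
finger_gap: 0.0273
grasp_force: 55.2
```

Request:
play_rows(
  plan=[
    [[0, 0, -0.0008], 0, 255],
    [[0, 0, -0.0016], 0, 255],
    [[0, 0, -0.0024], 0, 255],
    [[0, 0, -0.003], 0, 255],
    [[0, 0, -0.003], 0, 255],
  ],
)

```text
time: 19.02
tcp_pos: [0.5642, -0.1642, 0.1452]
tcp_rot: [0.995, 0.096, 0.001, 0.001]
contact_force: [0.6, 0.6, -2.0]
finger_gap: 0.0274
grasp_force: 55.9
```

Request:
play_rows(
  plan=[
    [[0, 0, -0.002], 0, 255],
    [[0, 0, -0.004], 0, 255],
    [[0, 0, -0.006], 0, 255],
    [[0, 0, -0.008], 0, 255],
    [[0, 0, -0.01], 0, 255],
  ],
)

```text
time: 19.65
tcp_pos: [0.5631, -0.1639, 0.1544]
tcp_rot: [0.995, 0.096, -0.0, -0.0]
contact_force: [0.5, 0.6, -2.4]
finger_gap: 0.0272
grasp_force: 55.8
```

Request:
play_rows(
  plan=[
    [[0, 0, -0.004], 0, 255],
    [[0, 0, -0.01], 0, 255],
    [[0, 0, -0.018], 0, 255],
    [[0, 0, -0.026], 0, 255],
    [[0, 0, -0.034], 0, 255],
  ],
)

```text
time: 20.27
tcp_pos: [0.5632, -0.1639, 0.189]
tcp_rot: [0.995, 0.096, 0.0, 0.0]
contact_force: [0.1, -0.9, -2.8]
finger_gap: 0.0273
grasp_force: 55.8
```

Request:
play_rows(
  plan=[
    [[0, 0, -0.006], 0, 255],
    [[0, 0, -0.01], 0, 255],
    [[0, 0, -0.012], 0, 255],
    [[0, 0, -0.012], 0, 255],
    [[0, 0, -0.012], 0, 255],
  ],
)

```text
time: 20.9
tcp_pos: [0.5629, -0.1639, 0.2]
tcp_rot: [0.995, 0.096, -0.0, -0.0]
contact_force: [0.2, 0.4, -2.7]
finger_gap: 0.0275
grasp_force: 55.8
```

Run:
```python
from h import *
to(.5455,.2505,.2,11)
print(ctrl.observe()["contact_force"])
i=ctrl.get_image("side")[40:160,260:400,::-1]
cv2.imwrite("pics/c.png",cv2.resize(i,None,fx=5,fy=5,interpolation=2))
print([(n,atz("side",ctrl.search_frame(n,"side")[0]["point"],z)) for n,z in(("oil_bottle",.05),("bushing",.011),("tool_handle",.05))])
```

```text
now [ 0.5629 -0.1639  0.2   ] yaw 11.01 | shift [ 0.062  -0.4101  0.    ] spin 0.01
[ 0.19094025  0.35328752 -2.73214394]
[('oil_bottle', array([0.70196213, 0.05647424, 0.05      ])), ('bushing', array([ 0.64536313, -0.02271353,  0.011     ])), ('tool_handle', array([ 0.71167637, -0.04203264,  0.05      ]))]
```

View pics/c.png

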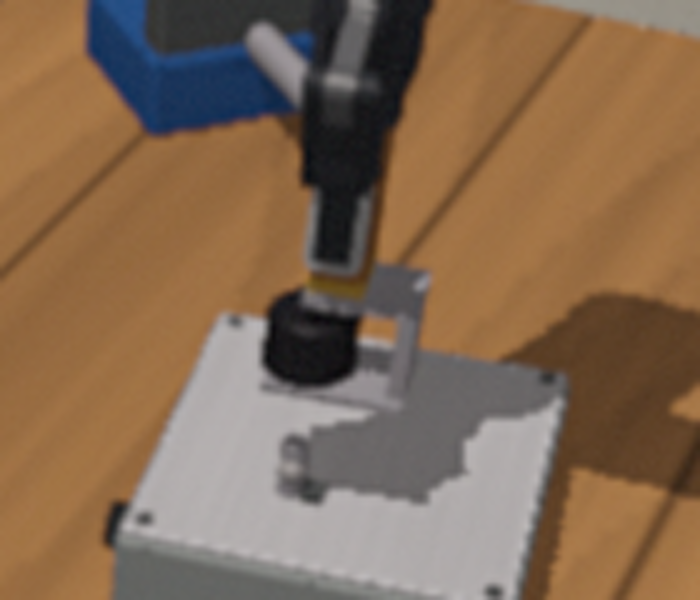

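The spindle at crop (292,465) is bare and the cap rests in the jaw at crop (310,340). I'll carry it to the tray smoothly.

Request:
play_rows(
  plan=[
    [[0.0006, -0.004, 0], 0, 255],
    [[0.0018, -0.012, 0], 0, 255],
    [[0.0036, -0.024, 0], 0, 255],
    [[0.0057, -0.038, 0], 0, 255],
    [[0.0081, -0.054, 0], 0, 255],
  ],
)

```text
time: 21.72
tcp_pos: [0.5607, -0.1081, 0.2003]
tcp_rot: [0.995, 0.096, 0.0, -0.0]
contact_force: [0.4, -0.2, -3.7]
finger_gap: 0.0274
grasp_force: 55.8
```

Request:
play_rows(
  plan=[
    [[0.0024, -0.016, 0], 0, 255],
    [[0.0048, -0.032, 0], 0, 255],
    [[0.0072, -0.048, 0], 0, 255],
    [[0.0096, -0.064, 0], 0, 255],
    [[0.012, -0.08, 0], 0, 255],
  ],
)

```text
time: 22.35
tcp_pos: [0.5572, -0.0275, 0.2003]
tcp_rot: [0.995, 0.096, -0.0, -0.0]
contact_force: [0.0, 0.2, -2.7]
finger_gap: 0.0273
grasp_force: 55.8
```

Request:
play_rows(
  plan=[
    [[0.0024, -0.016, 0], 0, 255],
    [[0.0048, -0.032, 0], 0, 255],
    [[0.0072, -0.048, 0], 0, 255],
    [[0.0096, -0.064, 0], 0, 255],
    [[0.012, -0.08, 0], 0, 255],
  ],
)

```text
time: 22.98
tcp_pos: [0.5537, 0.0533, 0.2003]
tcp_rot: [0.995, 0.096, -0.0, 0.0]
contact_force: [-0.4, 0.3, -3.1]
finger_gap: 0.0275
grasp_force: 55.8
```

Request:
play_rows(
  plan=[
    [[0.0024, -0.016, 0], 0, 255],
    [[0.0048, -0.032, 0], 0, 255],
    [[0.0072, -0.048, 0], 0, 255],
    [[0.0096, -0.064, 0], 0, 255],
    [[0.012, -0.08, 0], 0, 255],
  ],
)

```text
time: 23.6
tcp_pos: [0.5502, 0.1342, 0.2003]
tcp_rot: [0.995, 0.096, -0.0, -0.0]
contact_force: [0.3, -0.3, -2.0]
finger_gap: 0.0273
grasp_force: 55.8
```

Request:
play_rows(
  plan=[
    [[0.0024, -0.016, 0], 0, 255],
    [[0.0048, -0.032, 0], 0, 255],
    [[0.0072, -0.048, 0], 0, 255],
    [[0.0096, -0.064, 0], 0, 255],
    [[0.012, -0.08, 0], 0, 255],
  ],
)

```text
time: 24.22
tcp_pos: [0.5467, 0.215, 0.2003]
tcp_rot: [0.995, 0.096, -0.0, -0.0]
contact_force: [1.1, -0.4, -2.5]
finger_gap: 0.0274
grasp_force: 55.8
```

Request:
play_rows(
  plan=[
    [[0.0019, -0.013, 0], 0, 255],
    [[0.0034, -0.023, 0], 0, 255],
    [[0.0045, -0.03, 0], 0, 255],
    [[0.0051, -0.034, 0], 0, 255],
    [[0.0054, -0.036, 0], 0, 255],
  ],
)

```text
time: 24.85
tcp_pos: [0.5452, 0.2503, 0.2002]
tcp_rot: [0.995, 0.096, -0.0, 0.0]
contact_force: [-0.2, 0.5, -2.7]
finger_gap: 0.0271
grasp_force: 55.9
```

Run:
```python
from h import *
to(.5455,.2505,.09,11)
print(ctrl.observe()["contact_force"])
```

```text
now [0.5452 0.2503 0.2002] yaw 11.0 | shift [ 0.0004 -0.0002  0.1102] spin 0.0
[-0.22573095  0.49401012 -2.66455518]
```

Now down: 110 mm gently to 90 mm TCP height, with contact expected at about 81.5 mm.

Request:
play_rows(
  plan=[
    [[0, 0, 0.004], 0, 255],
    [[0, 0, 0.012], 0, 255],
    [[0, 0, 0.024], 0, 255],
    [[0, 0, 0.038], 0, 255],
    [[0, 0, 0.052], 0, 255],
  ],
)

```text
time: 25.48
tcp_pos: [0.545, 0.2501, 0.147]
tcp_rot: [0.995, 0.096, -0.0, 0.0]
contact_force: [0.4, -0.9, -2.4]
finger_gap: 0.0274
grasp_force: 55.9
```

Request:
play_rows(
  plan=[
    [[0, 0, 0.014], 0, 255],
    [[0, 0, 0.028], 0, 255],
    [[0, 0, 0.04], 0, 255],
    [[0, 0, 0.049], 0, 255],
    [[0, 0, 0.055], 0, 255],
  ],
)

```text
time: 26.1
tcp_pos: [0.5452, 0.2503, 0.0927]
tcp_rot: [0.995, 0.096, -0.0, 0.0]
contact_force: [-1.0, 0.1, -2.6]
finger_gap: 0.0273
grasp_force: 55.9
```

Request:
play_rows(
  plan=[
    [[0, 0, 0.003], 0, 255],
    [[0, 0, 0.005], 0, 255],
    [[0, 0, 0.006], 0, 255],
    [[0, 0, 0.007], 0, 255],
    [[0, 0, 0.008], 0, 255],
  ],
)

```text
time: 26.72
tcp_pos: [0.5453, 0.2503, 0.0854]
tcp_rot: [0.995, 0.096, 0.0, -0.0]
contact_force: [0.0, -0.2, -1.7]
finger_gap: 0.0277
grasp_force: 55.9
```

Request:
play_rows(
  plan=[
    [[0, 0, 0.0008], 0, 255],
    [[0, 0, 0.0016], 0, 255],
    [[0, 0, 0.0024], 0, 255],
    [[0, 0, 0.003], 0, 255],
    [[0, 0, 0.003], 0, 255],
  ],
)

```text
time: 27.35
tcp_pos: [0.5451, 0.2502, 0.0822]
tcp_rot: [0.995, 0.096, -0.0, 0.0]
contact_force: [-0.1, -0.2, -2.6]
finger_gap: 0.0277
grasp_force: 55.9
```

Request:
play_rows(
  plan=[
    [[0, 0, 0.0002], 0, 255],
    [[0, 0, 0.0004], 0, 255],
    [[0, 0, 0.0006], 0, 255],
    [[0, 0, 0.0006], 0, 255],
    [[0, 0, 0.0006], 0, 255],
  ],
)

```text
time: 27.98
tcp_pos: [0.5452, 0.2503, 0.0817]
tcp_rot: [0.995, 0.096, -0.0, 0.0]
contact_force: [-0.1, 0.2, -2.3]
finger_gap: 0.0272
grasp_force: 55.9
```

Request:
play_rows(
  plan=[
    [[0, 0, 0.0001], 0, 255],
    [[0, 0, 0.0002], 0, 255],
    [[0, 0, 0.0003], 0, 255],
    [[0, 0, 0.0004], 0, 255],
    [[0, 0, 0.0004], 0, 255],
  ],
)

```text
time: 28.6
tcp_pos: [0.5452, 0.2503, 0.0815]
tcp_rot: [0.995, 0.096, 0.0, -0.0]
contact_force: [-1.1, -1.0, 1.0]
finger_gap: 0.0271
grasp_force: 56.4
```

Request:
play_rows(
  plan=[
    [[0, 0, 0], 0, 170],
    [[0, 0, 0], 0, 155],
    [[0, 0, 0], 0, 140],
    [[0, 0, 0], 0, 110],
    [[0, 0, 0], 0, 80],
  ],
  squeeze=20,
)

```text
time: 29.22
tcp_pos: [0.5452, 0.2503, 0.0813]
tcp_rot: [0.995, 0.096, -0.0, -0.0]
contact_force: [0.4, 0.4, 0.4]
finger_gap: 0.0588
grasp_force: 0.0
```

Request:
play_rows(
  plan=[
    [[0, 0, 0], 0, 40],
    [[0, 0, 0], 0, 0],
    [[0, 0, 0], 0, 0],
    [[0, 0, 0], 0, 0],
    [[0, 0, 0], 0, 0],
  ],
)

```text
time: 29.85
tcp_pos: [0.5452, 0.2502, 0.0813]
tcp_rot: [0.995, 0.096, -0.0, 0.0]
contact_force: [0.3, -0.2, 0.6]
finger_gap: 0.0851
grasp_force: 0.0
```

Run:
```python
from h import *
to(.5455,.2505,.09,11)
i=ctrl.get_image("side")[214:374,140:320,::-1]
cv2.imwrite("pics/d.png",cv2.resize(i,None,fx=3.7,fy=3.7,interpolation=2))
```

```text
now [0.5452 0.2502 0.0813] yaw 11.01 | shift [ 0.0004 -0.0002 -0.0087] spin 0.01
```

View pics/d.png

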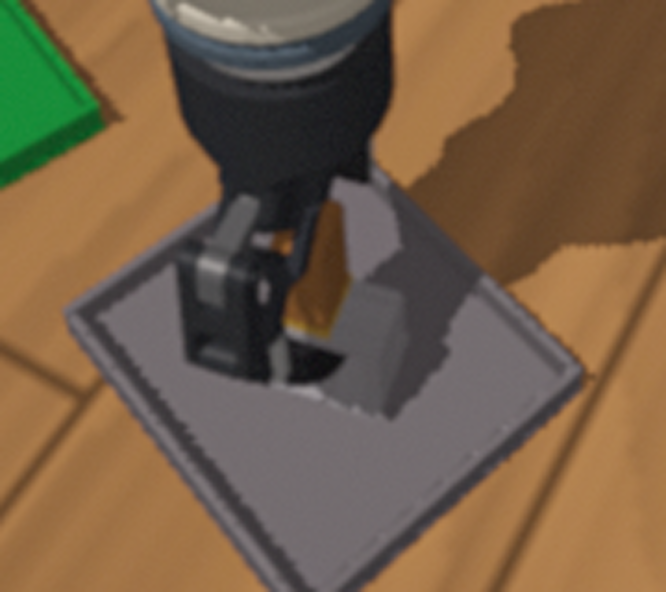

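The puller stands upright in the grey tray with the cap in its jaw at crop (305,360), and the fingers are clear of the handle. I'll retract straight up.

Request:
play_rows(
  plan=[
    [[0, 0, -0.01], 0, 0],
    [[0, 0, -0.03], 0, 0],
    [[0, 0, -0.06], 0, 0],
    [[0, 0, -0.1], 0, 0],
    [[0, 0, -0.14], 0, 0],
  ],
)

```text
time: 30.52
tcp_pos: [0.5453, 0.2503, 0.2242]
tcp_rot: [0.995, 0.096, 0.001, -0.0]
contact_force: [0.4, 0.7, 0.4]
finger_gap: 0.0856
grasp_force: 0.0
```

Request:
play_rows(
  plan=[
    [[0, 0, -0.02], 0, 0],
    [[0, 0, -0.03], 0, 0],
    [[0, 0, -0.03], 0, 0],
    [[0, 0, -0.03], 0, 0],
    [[0, 0, -0.03], 0, 0],
  ],
)

```text
time: 31.15
tcp_pos: [0.5447, 0.25, 0.2502]
tcp_rot: [0.995, 0.096, -0.001, 0.0]
contact_force: [0.0, -1.1, 0.2]
finger_gap: 0.0853
grasp_force: 0.0
```

Run:
```python
from h import *
i=ctrl.get_image("side")[100:384,60:400,::-1]
cv2.imwrite("pics/e.png",cv2.resize(i,None,fx=2.1,fy=2.1,interpolation=2))
```

```text
(no output)
```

View pics/e.png

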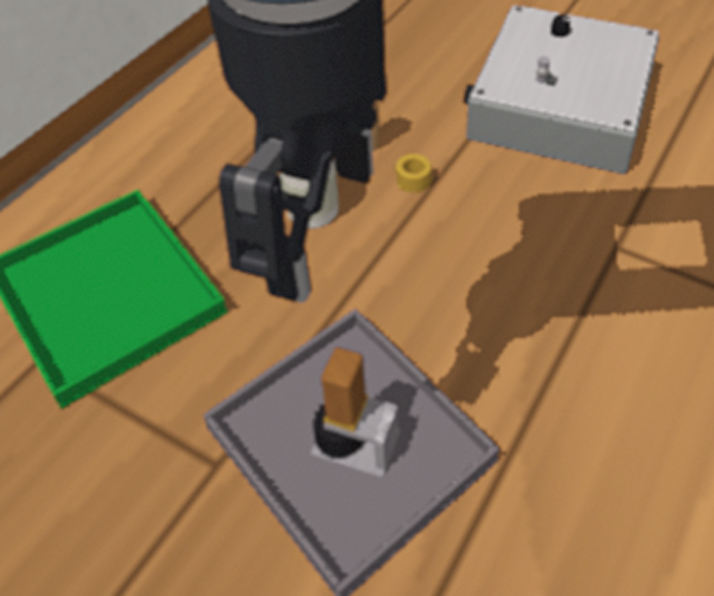

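The picture shows the puller upright in the grey tray at about (345,420) with the cap in its jaw, the bare spindle at (543,70), and the arm clear.

```bash
python3 -c "
from bench import ctrl
print(ctrl.close_job())"
```

```text
the job is handed in; nothing more can be done
None
```

The job is handed in: the cap is off its spindle, and the puller stands upright in the grey tray with the cap still in its jaw and the gripper clear.

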